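Engraver speed up four clicks, then start

TASK

Turn up the engraver's speed: with a fingertip, push the upright lug of the click-stop dial round clockwise (seen from above) by exactly four clicks from where it stands, without pinching the lug. Only once the dial rests at that stop, press the start button all the way down with a fingertip and let it come up again, leaving the dial as set. Leave everything else on the bench where it is.

Things in the scene. Friction and masses are not known exactly. Their poses are not given: they have to be found in the camera images.
- unit: grey control box, 130 x 130 x 55 mm, fixed to the table; origin at the centre of its underside, x and y along its sides. The speed dial sits at the middle of its top. Twelve white ticks on the box around the dial mark the click stops, 20 degrees apart; at the start the lug points at one of the first four (anticlockwise end); end stops lie just outside the first and last tick
- dial_axis (a point): centre of the flat top face of the speed dial (black disc, 84 mm across, 14 mm high), on its upright turning axis, 69 mm above the table. The dial rests only at its click stops, 20 degrees apart, and snaps on by itself once pushed a little past half-way to the next. Each click resists with about 4 N at the lug just as it leaves a stop, then gives way
- lug (a point): centre (half-way up) of the lug, the one upright aluminium bar on the dial's face, 32 mm out from the axis: 16 mm long along the radius, 10 mm thick, 22 mm tall (top 91 mm above the table). Nothing else stands on the face. x points outward, z up, y along the tangent, anticlockwise from above: the lug moves towards -y when turned clockwise
- lug_rear: the half of the lug (5 mm thick) on its anticlockwise side: the face to push for clockwise. Origin on the dial's face at the middle of the lug, axes as lug
- lug_front: the other half of the lug, on its clockwise side. Same origin and axes
- start_top (a point): centre of the top of the black round start button, 32 mm across, 58 mm above the table when up, in a steel collar on a low grey box (100 x 80 x 36 mm, fixed to the table). Pressed straight down, 6 mm travel, fully down takes 5 N; springs back up
- start (a joint): travel of the start button in m: 0 up, 0.006 fully down
- tin: closed flat steel tin box with a lid, 134 x 204 x 36 mm, a loose bystander; origin at the centre of its underside
- tray: open steel tin, 130 x 190 x 40 mm, a loose bystander; origin at the centre of its underside
- oil: small yellow oil bottle, 36 mm across, 85 mm tall, a loose bystander; origin at the centre of its underside
- pen: blue marking pen lying down, 120 mm long, 12 mm thick, a loose bystander; origin at the centre of its underside
- burrs: small wooden block, 45 x 70 x 22 mm, with eight upright steel burrs reaching 50 mm high, a loose bystander; origin at the centre of its underside
- caliper: steel slide caliper lying flat, 200 mm long, a loose bystander; origin at the centre of its underside
- brush: hand brush lying flat, handle towards its -x, a loose bystander; origin at the centre of its underside
Things that resemble listed ones, but are neither listed nor needed, are in the scene too. What is shaped like the unit but red is not meant.

How it is judged (in metres and radians):
On the way, in this order (a step that is already met when the one before it is completed fails the run):
1. the dial rests four clicks clockwise of its start, the button still up (distance of lug from where it was at the start of the episode between 0.039 and 0.0432 m and value of joint start below 0.0015 m), for 0.3 s.
2. the start button is pressed down with the dial at that stop (distance of lug from where it was at the start of the episode between 0.039 and 0.0432 m and value of joint start above 0.0045 m), for 0.05 s.
At the end, for the whole second after the job is handed in: The dial rests four clicks (80 degrees, within 5 degrees) clockwise of where it started, and the start button, having been pressed to at least 4.5 of its 6 mm after the dial was set, is up again (within 1.5 mm) (all of step 1 and linear speed of lug_rear below 0.005 m/s); the robot touches nothing.
It fails at once if the start button is pressed (beyond 3 mm) while the dial is not four clicks on (value of joint start above 0.003 m and not (distance of lug from where it was at the start of the episode between 0.039 and 0.0432 m)).
It fails at once if the lug is pinched: the fingers press on both of its halves at once (contact force between the fingers and lug_rear above 1 N and contact force between the fingers and lug_front above 1 N).
It fails at once if a bystander is shifted by more than 20 mm, or lifted (distance of any of tin, tray, oil, pen, burrs, caliper, brush from where it was at the start of the episode above 0.02 m).
It also fails if it takes over 64 s, if anything falls off the work surface, if the arm or the gripper's body presses on something with over 40 N, if the wrist force passes 120 N, or if a joint passes its speed limit or range.

ROBOT

A 7-joint arm with a two-finger parallel gripper is mounted at the origin on the work surface. World frame = base frame: x ahead of the robot, y to its left, z up, the work surface at z = 0. Lengths are in mm, angles in rad, forces in N, time in s.
With the tool pointing down it reaches from about 400 to 900 mm from the base axis. Payload 5.5 kg.
Tool frame: the origin (TCP) lies between the finger pads; the fingertips stand 11 mm ahead of it and the grasp point (between the pads) lies 8 mm behind it (robot.finger_overhang is the distance from the TCP to the fingertips, in mm); z points along the fingers, y is the direction in which the jaws open and shut (so a half turn about z gives the same grasp; the last joint's range is limited). The gripper opens to 85 mm and grips with 20 to 120 N. Pads are 22 mm wide; open, the fingers measure 114 mm over their backs; the gripper's body (76 mm by 85 mm) begins 54 mm behind the grasp point. The pads swing forward as they close: fully open they stand 13 mm farther back than shut.
Start: joints at [1.558, 0.501, -0.427, 1.55, 0.221, 1.138, -0.21], TCP at [177.039, -625.425, 242.31] pointing down, gripper open.
Joint ranges: [-2.88, 2.88], [-0.31, 2.03], [-1.54, 1.56], [0.2, 2.42], [-1.41, 4.55], [0.19, 2.02], [-2.57, 2.57]. Speed limits (rad/s): [2.57, 2.57, 3.14, 3.14, 3.14, 3.14, 3.14].

INTERFACE

Orientations are given as [roll, pitch, yaw] about the fixed x, y, z axes, in that order (R = Rz(yaw) Ry(pitch) Rx(roll)).
In Python, from workcell import robot, effector, kin, cams, job_done gives the robot as it stands. Calls block until the motion is done:
- robot.movep(position, orientation): joint-space move of the TCP to a pose.
- robot.move_l(position, rotation=None, max_speed=150, max_force=None): straight line of the TCP; rotation=None keeps the orientation; max_speed is the mean speed in mm/s. With max_force (N) it stops when the force on the tool has changed by that much, and returns True; else False.
- robot.goto_joints(angles): joint-space move.
- effector.ungrasp() and effector.close_gripper(f_grip=None): open the fingers fully, or close them until they stop; f_grip is the grip in N (None keeps the last).
- robot.pause(seconds).
- kin.solve_ik(position, orientation): joint angles nearest the present ones, or None.
- cams.get_image(name): name is "side" or "top"; returns the picture (384x512x3 uint8, blue, green, red); there is no depth.
- cams.camera_info(name): a dict with "mtx" (3x3 intrinsics, pixels), "rvec" (rotation vector, rad) and "tvec" (3), from world to camera coordinates, as OpenCV has them. Camera axes: x right, y down, z forward; pixel columns grow to the right and rows downward; lengths in mm; the calibration is good to about 2 mm. A picture is of the moment at which its call begins. camera_info takes no time and is no camera call.
A pose or a line that the arm cannot do raises robot.IKError and nothing moves.
- job_done(): hands the job in, once; it reports no verdict.
Readings, each from a call of its own:
- robot.read_time(): time.
- robot.read_joint_pos(): joint angles.
- robot.read_dq(): joint speeds.
- robot.read_tau(): joint torques, N m.
- robot.read_tcp_pos(): TCP position.
- robot.read_tcp_rot(): TCP orientation.
- robot.read_contact_force(): force on the tool from outside, world axes, zero at the start.
- robot.read_wrist_torque(): the same for the moment, N m.
- robot.read_finger_gap(): finger opening in mm.
Only numpy, scipy, OpenCV 4.12 (cv2) and the standard library are available. Lean on these libraries where they do the work, as an engineer would, in place of code of your own. Each camera call takes 0.05 s, during which the arm holds its last target.

## Working session

There is one attempt and no reset: what is moved stays moved. The work goes in short steps, each a Python script; the robot and the scene stay as the last script left them, time stands still between calls to the robot, and variables do not carry over. Pictures are saved under pics/ and viewed, and the job is handed in when it is done.

```bash
ls; mkdir -p pics; python3 - <<'E'
from workcell import robot, effector, kin, cams
import cv2
for n in ("top","side"):
    im=cams.get_image(n); cv2.imwrite(f"pics/{n}0.png",im)
    print(n,cams.camera_info(n))
print(robot.read_time(),robot.read_tcp_rot(),robot.finger_overhang)
E
```

```text
pics
top {'mtx': array([[459.47432453,   0.        , 255.352308  ],
       [  0.        , 459.47432453, 193.87022221],
       [  0.        ,   0.        ,   1.        ]]), 'rvec': array([ 2.17556427, -2.20874736,  0.06364386]), 'tvec': array([   7.53775595,  524.10199127, 1441.89726946])}
side {'mtx': array([[392.25609091,   0.        , 258.45092208],
       [  0.        , 392.25609091, 192.87498772],
       [  0.        ,   0.        ,   1.        ]]), 'rvec': array([ 0.57999907, -2.67999193,  1.10924061]), 'tvec': array([ 457.14966043,  212.61894403, 1060.48671451])}
0.1 [-3.13976577e+00 -3.83156329e-05  2.75779998e-01] 11.0
```

View pics/top0.png

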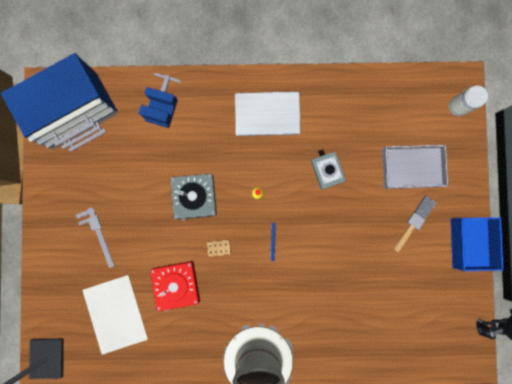

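View pics/side0.png

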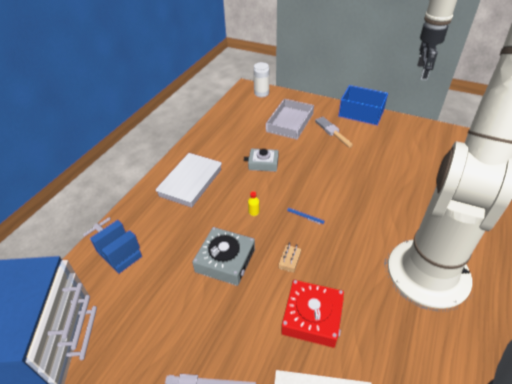

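```bash
cat > h.py <<'E'
import numpy as np, cv2
from workcell import robot, effector, kin, cams, job_done
def ray(n,uv):
    c=cams.camera_info(n);R,_=cv2.Rodrigues(c['rvec']);t=c['tvec'].reshape(3)
    d=R.T@np.linalg.solve(c['mtx'],[uv[0],uv[1],1.]);return -R.T@t,d
def onz(n,uv,z):
    o,d=ray(n,uv);return o+d*(z-o[2])/d[2]
def proj(n,p):
    c=cams.camera_info(n);return cv2.projectPoints(np.array(p,float).reshape(-1,1,3),c['rvec'],c['tvec'],c['mtx'],None)[0].reshape(-1,2)
E
python3 - <<'E'
import cv2,numpy as np
t=cv2.imread('pics/top0.png');s=cv2.imread('pics/side0.png')
def z(im,x,y,w,h,k): return cv2.resize(im[y:y+h,x:x+w],(w*k,h*k),interpolation=cv2.INTER_CUBIC)
a=z(t,165,166,56,60,7);b=z(s,188,222,72,64,6)
c=z(t,305,142,50,50,7);d=z(s,238,138,50,50,7)
cv2.imwrite('pics/za.png',a);cv2.imwrite('pics/zb.png',b)
cv2.imwrite('pics/zcd.png',np.hstack([c,d]))
E
```

```text
(no output)
```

View pics/za.png

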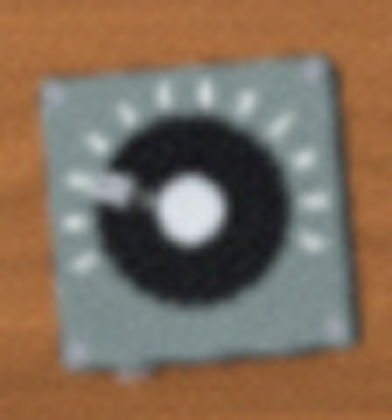

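View pics/zb.png

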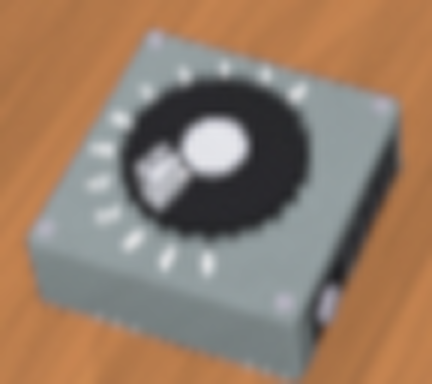

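View pics/zcd.png

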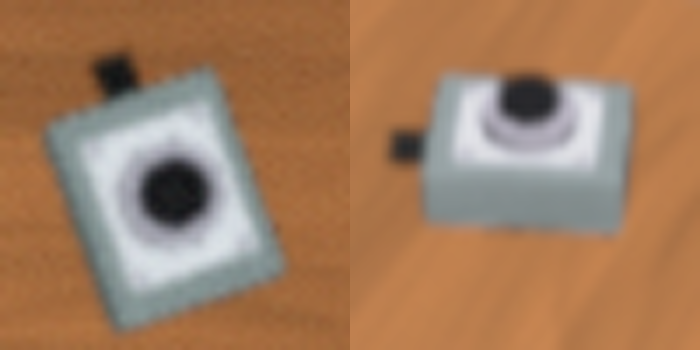

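```bash
python3 - <<'E'
from h import *
t=cv2.imread('pics/top0.png')
# corner screws midpoint & ticks at z=55 (top crop: x=165+u/7)
f=lambda p:(165+(p[0]+.5)/7-.5,166+(p[1]+.5)/7-.5)
T=[(84,262),(76,222),(78,180),(98,143),(127,113),(164,95),(205,92),(245,100),(281,125),(305,160),(316,200),(312,242)]
W=np.array([onz('top',f(p),55.5)[:2] for p in T])
A=np.c_[2*W,np.ones(len(W))];s=np.linalg.lstsq(A,(W**2).sum(1),rcond=None)[0];c=s[:2]
print('tick fit',c,np.sqrt(s[2]+c@c))
print(np.degrees(np.arctan2(*(W-c).T[::-1])).round(1))
S=np.array([onz('top',f(p),55.5)[:2] for p in[(53,92),(315,69),(336,326),(77,352)]]);print('screws',S.mean(0),S.round(1).tolist())
g=cv2.cvtColor(t,cv2.COLOR_BGR2GRAY)
def dark(im,x,y,w,h,thr):
    m=np.zeros(im.shape[:2],np.uint8);m[y:y+h,x:x+w]=(im[y:y+h,x:x+w].max(2)<thr)*255
    n,l,st,ce=cv2.connectedComponentsWithStats(m);i=1+np.argmax(st[1:,4]);
    cs=max(cv2.findContours((l==i).astype(np.uint8),0,1)[0],key=cv2.contourArea);return cv2.minEnclosingCircle(cs),ce[i],cv2.fitEllipse(cv2.convexHull(cs))
e=dark(t,172,176,42,38,90);print(e, onz('top',e[2][0],69))
L=onz('top',f((112,188)),91);print('lug top',L, np.degrees(np.arctan2(L[1]-c[1],L[0]-c[0])),np.hypot(*(L[:2]-c)))
sd=cv2.imread('pics/side0.png')
b=dark(t,318,158,24,24,70);print(b,onz('top',b[2][0],58))
b2=dark(sd,302-50,145,28,20,70);print(b2,onz('side',b2[2][0],58))
e2=dark(sd,205,232,38,32,80);print(e2[2],onz('side',e2[2][0],69))
for n in('screw',):
  fs=lambda p:(188+(p[0]+.5)/6-.5,222+(p[1]+.5)/6-.5)
  S2=np.array([onz('side',fs(p),55)[:2] for p in[(155,40),(383,105),(285,301),(43,230)]]);print(S2.mean(0),S2.round(1).tolist())
  # ticks in side, lug top
  print('lug side',onz('side',fs((157,163)),91))
E
```

```text
tick fit [518.83868843 193.41839835] 53.277069473582785
[ 113.6   94.2   74.1   54.2   34.2   14.7   -4.9  -24.4  -45.2  -65.6
  -85.4 -105.5]
screws [519.74873382 193.54295197] [[572.6, 255.9], [581.0, 140.2], [467.5, 132.1], [457.8, 245.9]]
(((192.14706420898438, 195.61764526367188), 13.858311653137207), array([192.74166667, 195.9       ]), ((192.215576171875, 195.6049346923828), (27.122013092041016, 27.368410110473633), 51.58240509033203)) [518.65503553 192.46383637  69.        ]
lug top [527.51321075 224.38561144  91.        ] 74.35140109015472 32.15922300036694
(((329.5, 169.125), 4.155292510986328), array([329.5       , 169.13793103]), ((329.5, 169.1317596435547), (7.9508233070373535, 8.304854393005371), 0.0)) [ 594.70320647 -230.40787447   58.        ]
(((263.0, 151.5), 3.3542017936706543), array([262.9, 151.8]), ((262.7635803222656, 151.70668029785156), (4.744112014770508, 7.162978172302246), 97.51232147216797)) [ 590.90981387 -225.06097508   58.        ]
((223.4672088623047, 247.95822143554688), (25.50750160217285, 30.699613571166992), 80.3203125) [512.77151387 199.33946458  69.        ]
[516.49858561 193.55273027] [[578.3, 140.8], [462.9, 132.2], [455.2, 245.2], [569.5, 256.0]]
lug side [524.9246138  225.84605298  91.        ]
```

```bash
cat >> h.py <<'E'
C=np.array([518.5,193.2]); PH0=74.3
def tp(phi,r,t,z):
    a=np.radians(phi);return [C[0]+r*np.cos(a)-t*np.sin(a),C[1]+r*np.sin(a)+t*np.cos(a),z]
def ori(yawdeg): return [np.pi,0,np.radians(yawdeg)]
E
python3 - <<'E'
from h import *
for off in(90,-90):
  for d in (0,40,80):
    q=kin.solve_ik(tp(PH0-d,32,16,88),ori(PH0-d+off)); print(off,d,None if q is None else np.round(q,2))
for y in(0,30,60,90,-90): 
    q=kin.solve_ik([593,-228,90],ori(y));print(y,None if q is None else np.round(q,2))
effector.close_gripper(); print(robot.read_finger_gap(),robot.read_time())
E
```

```text
90 0 [ 0.29  0.78 -1.03  1.88  0.81  0.98  0.18]
90 40 [ 0.25  0.76 -0.95  1.83  0.76  0.96 -0.44]
90 80 [ 0.28  0.77 -0.94  1.81  0.75  0.97 -1.09]
-90 0 [-0.48  0.51  0.01  1.9  -0.01  0.73 -2.3 ]
-90 40 [-0.95  0.64  0.68  1.87 -0.54  0.82 -2.53]
-90 80 [ 0.45  1.04 -1.31  1.8   1.08  1.23  1.84]
0 [ 0.71  0.68 -0.54  1.7   0.43  0.89 -1.58]
30 [ 0.8   0.72 -0.67  1.69  0.54  0.92 -1.13]
60 [ 0.84  0.74 -0.74  1.69  0.6   0.95 -0.65]
90 [ 0.88  0.77 -0.8   1.69  0.65  0.97 -0.16]
-90 [ 0.05  0.64  0.38  1.72 -0.31  0.84 -2.57]
-0.02749471129978995 0.8667
```

```bash
python3 - <<'E'
from h import *
p=tp(PH0,32,30,200)
robot.movep(p,ori(PH0+90)); print(robot.read_time())
p[2]=88; print(robot.move_l(p,max_speed=100,max_force=6)); print(robot.read_tcp_pos(),robot.read_contact_force(),robot.read_time())
for n in("top","side"): cv2.imwrite(f"pics/{n}1.png",cams.get_image(n))
t=cv2.imread('pics/top1.png');s=cv2.imread('pics/side1.png')
z=lambda im,x,y,w,h,k: cv2.resize(im[y:y+h,x:x+w],(w*k,h*k),interpolation=cv2.INTER_CUBIC)
cv2.imwrite('pics/z1.png',np.hstack([z(t,160,150,75,80,5),z(s,185,180,80,80,5)]))
E
```

```text
4.075
False
[498.72898143 232.47208529  88.66748773] [0.03574681 0.35591166 0.84662612] 5.3417
```

View pics/z1.png

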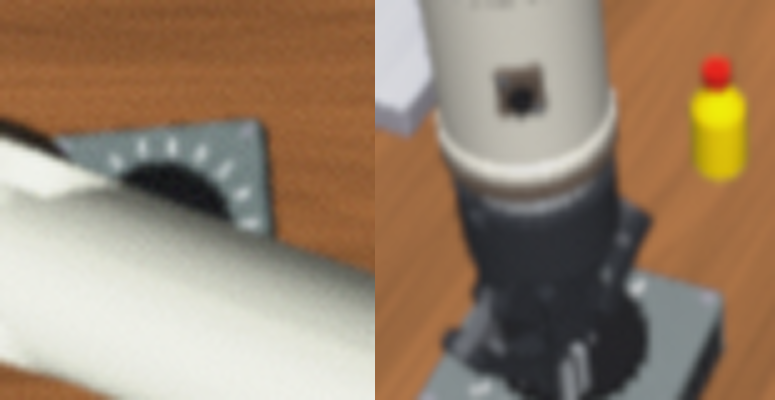

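Pictures show the fingers down behind the lug (lug at ~(575,370) in the right crop), no contact. Now touch the lug to calibrate.

```bash
python3 - <<'E'
from h import *
print(robot.move_l(tp(PH0,32,20,88),max_speed=40,max_force=2.5))
f0=np.array(robot.read_contact_force())
print(robot.move_l(tp(PH0,32,13,88),max_speed=8,max_force=1.8))
p=np.array(robot.read_tcp_pos());a=np.radians(PH0);d=p[:2]-C
print('r,t',d@[np.cos(a),np.sin(a)],d@[-np.sin(a),np.cos(a)],p[2],np.array(robot.read_contact_force())-f0,robot.read_time())
E
```

```text
False
True
r,t 31.732196101046387 16.986325866787126 87.52689097550879 [-0.25814662  0.35306729 -1.82809237] 6.3833
```

```bash
python3 - <<'E'
from h import *
a=np.radians(PH0);e=np.array([-np.sin(a),np.cos(a)])
for t in (16.5,16,15.5,15,14.5,14):
    robot.move_l(tp(PH0,32,t,88),max_speed=8); robot.pause(.1)
    f=np.array(robot.read_contact_force()); p=np.array(robot.read_tcp_pos()); print(t,(p[:2]-C)@e,p[2],f.round(2),f[:2]@e)
    if f[:2]@e>2.0: break
print(robot.read_time())
E
```

```text
16.5 16.820179809322198 87.77513646953332 [-2.31 -1.67 -0.33] 1.7742216865506304
16 16.639447764862556 87.77284647508881 [-3.93  0.3  -1.41] 3.8625434357341977
7.125
```

```bash
python3 - <<'E'
from h import *
def st(D):
    robot.move_l(tp(PH0-D,32,16.7,88),ori(PH0-D+90),max_speed=30)
    p=np.array(robot.read_tcp_pos())[:2]-C;a=np.radians(PH0-D);f=np.array(robot.read_contact_force())
    print(D,'t',round(p@[-np.sin(a),np.cos(a)],2),'r',round(p@[np.cos(a),np.sin(a)],2),'ft',round(f[:2]@[-np.sin(a),np.cos(a)],1),'f',f.round(1),round(robot.read_time(),2))
for D in range(4,56,4): st(D)
for n in("top","side"): cv2.imwrite(f"pics/{n}2.png",cams.get_image(n))
t=cv2.imread('pics/top2.png');s=cv2.imread('pics/side2.png')
z=lambda im,x,y,w,h,k: cv2.resize(im[y:y+h,x:x+w],(w*k,h*k),interpolation=cv2.INTER_CUBIC)
cv2.imwrite('pics/z2.png',np.hstack([z(t,160,150,75,80,5),z(s,185,200,80,80,5)]))
E
```

```text
4 t 16.75 r 32.15 ft 1.9 f [-1.9  0.2 -0.9] 7.38
8 t 15.63 r 32.54 ft -0.1 f [-0.1 -0.3  0.1] 7.62
12 t 15.98 r 32.21 ft -1.0 f [ 0.6 -0.9 -0.7] 7.88
16 t 16.43 r 32.03 ft 0.8 f [-1.  0.  0.] 8.12
20 t 17.21 r 31.66 ft 1.5 f [-1.5  0.5  0.2] 8.38
24 t 17.34 r 31.75 ft 1.9 f [-2.2  0.3 -1.6] 8.62
28 t 16.06 r 32.31 ft 0.4 f [-0.4  0.1  0.6] 8.88
32 t 16.04 r 32.21 ft -1.9 f [ 1.4 -1.4  0.4] 9.12
36 t 16.4 r 32.03 ft -0.3 f [-0.1 -0.5 -0.8] 9.38
40 t 17.4 r 31.59 ft 1.7 f [-2.2  0.6 -0.5] 9.62
44 t 17.24 r 31.66 ft 2.6 f [-2.1  1.8 -0.1] 9.88
48 t 15.76 r 32.43 ft 0.0 f [ 0.4  0.2 -0.3] 10.12
52 t 16.04 r 32.33 ft -0.5 f [ 0.1 -0.5 -0.6] 10.38
```

View pics/z2.png

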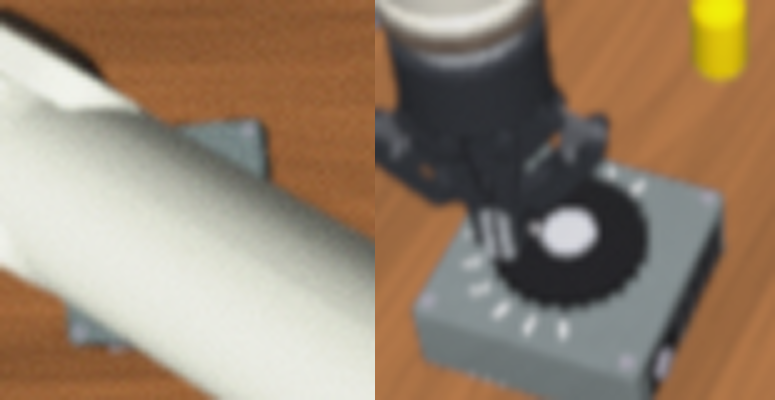

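Three clicks registered (force pattern repeats every 20°); the lug at ~(497,230) in the crop leads the finger. Final click.

```bash
python3 - <<'E'
from h import *
def st(D):
    robot.move_l(tp(PH0-D,32,16.7,88),ori(PH0-D+90),max_speed=20)
    p=np.array(robot.read_tcp_pos())[:2]-C;a=np.radians(PH0-D);f=np.array(robot.read_contact_force())
    print(D,'t',round(p@[-np.sin(a),np.cos(a)],2),'ft',round(f[:2]@[-np.sin(a),np.cos(a)],1),round(robot.read_time(),2))
for D in (56,60,64,68,71,73.5): st(D)
robot.pause(.3)
a=PH0-73.5
robot.move_l(tp(a,32,30,88),max_speed=80)
robot.move_l(tp(a,32,30,200),max_speed=120)
robot.movep([593.5,-228.5,140],ori(60))
print(robot.read_time(),robot.read_tcp_pos(),robot.read_contact_force())
for n in("top","side"): cv2.imwrite(f"pics/{n}3.png",cams.get_image(n))
t=cv2.imread('pics/top3.png');s=cv2.imread('pics/side3.png')
z=lambda im,x,y,w,h,k: cv2.resize(im[y:y+h,x:x+w],(w*k,h*k),interpolation=cv2.INTER_CUBIC)
cv2.imwrite('pics/z3.png',np.hstack([z(t,160,150,75,80,5),z(s,185,210,80,80,5)]))
cv2.imwrite('pics/z3b.png',z(s,200,90,120,100,5))
E
```

```text
56 t 16.55 ft 0.3 10.75
60 t 17.5 ft 2.0 11.03
64 t 17.22 ft 2.2 11.3
68 t 15.75 ft -0.3 11.57
71 t 16.08 ft 0.0 11.82
73.5 t 16.52 ft -0.5 12.07
15.45 [ 594.31531465 -226.01408061  140.4949742 ] [0.10185773 0.39250865 0.06893588]
```

View pics/z3.png

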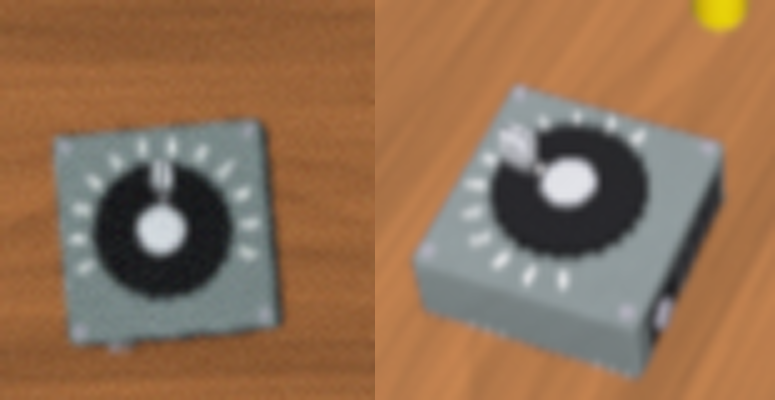

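View pics/z3b.png

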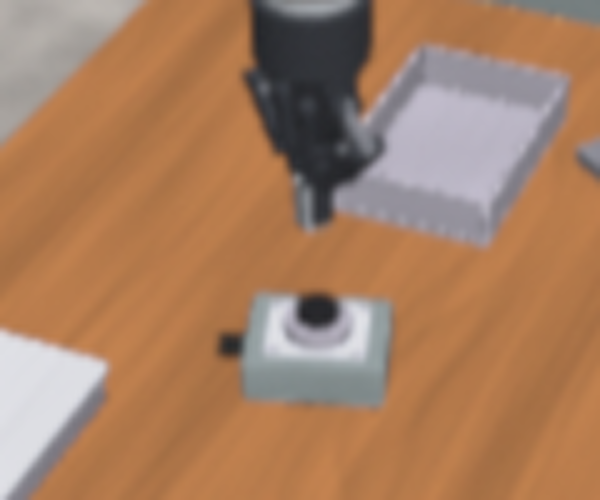

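```bash
python3 - <<'E'
from h import *
f=lambda p:(160+(p[0]+.5)/5-.5,150+(p[1]+.5)/5-.5)
L=onz('top',f((162,177)),91);d=L[:2]-C;print(L,np.degrees(np.arctan2(d[1],d[0])),np.hypot(*d))
for D in(60,80,100):
    print(D,[(np.array(proj('top',tp(PH0-D,32,0,91))[0])-[160,150])*5,(np.array(proj('side',tp(PH0-D,32,0,91))[0])-[185,210])*5])
E
```

```text
[549.3884802  189.86947319  91.        ] -6.15409788821714 31.067517089492657
60 [array([141.33190884, 175.08307215]), array([126.36317213, 144.16621524])]
80 [array([159.73561059, 173.42449643]), array([135.37469249, 128.72016269])]
100 [array([177.54949644, 178.13860854]), array([150.14633203, 116.25372431])]
```

Lug at −6.2° vs. −5.7° expected: exactly four clicks. Now the button.

```bash
python3 - <<'E'
from h import *
robot.pause(.3)
p=[594.2,-229.2,76]
robot.move_l(p,max_speed=80); print(robot.read_tcp_pos(),robot.read_contact_force())
for z in (71,69,67,65,64,63,62,61,60):
    p[2]=z; h=robot.move_l(p,max_speed=15,max_force=14); robot.pause(.1)
    f=np.array(robot.read_contact_force());print(z,h,np.array(robot.read_tcp_pos()).round(2),f.round(1))
    if h or abs(f[2])>12: break
cv2.imwrite('pics/side4.png',cams.get_image('side'))
robot.pause(.2)
p[2]=150; robot.move_l(p,max_speed=60); print(robot.read_time())
E
```

```text
[ 594.70203179 -229.13550083   76.45806795] [-0.16062197  0.11618172  0.7715203 ]
71 False [ 594.25 -229.2    71.07] [ 0.3  1.  -0.6]
69 False [ 594.55 -229.26   69.26] [0.1 0.2 1.5]
67 False [ 594.54 -229.21   67.22] [0.4 0.2 2.3]
65 False [ 594.53 -229.24   65.22] [1.9 0.2 4.2]
64 False [ 594.55 -229.24   64.19] [ 2.6 -1.4  3.9]
63 False [ 594.54 -229.23   63.63] [ 0.2 -0.6  7.4]
62 False [ 594.6  -229.25   63.52] [-1.5  0.1 13.5]
21.45
```

Spring ramp from z≈69.3 to a hard stop at 63.5, i.e. about 6 mm of travel. Final look.

```bash
python3 - <<'E'
from h import *
robot.goto_joints([1.558, 0.501, -0.427, 1.55, 0.221, 1.138, -0.21])
robot.pause(.5)
for n in("top","side"): cv2.imwrite(f"pics/{n}5.png",cams.get_image(n))
t=cv2.imread('pics/top5.png');s=cv2.imread('pics/side5.png')
z=lambda im,x,y,w,h,k: cv2.resize(im[y:y+h,x:x+w],(w*k,h*k),interpolation=cv2.INTER_CUBIC)
cv2.imwrite('pics/z5.png',np.hstack([z(t,160,150,75,80,5),z(s,185,210,80,80,5)]))
cv2.imwrite('pics/z5b.png',np.hstack([z(t,305,142,50,50,7),z(s,238,138,50,50,7)]))
print(robot.read_contact_force(),robot.read_time())
t0=cv2.imread('pics/top0.png');m=(cv2.absdiff(t,t0).max(2)>50).astype(np.uint8)
print([tuple(x) for x in cv2.connectedComponentsWithStats(m)[2][1:].tolist() if x[4]>3])
E
```

```text
[ 0.5457804  -0.15111259 -0.0832164 ] 24.1417
[(190, 182, 5, 8, 33), (178, 190, 9, 6, 30), (489, 309, 23, 13, 132), (476, 319, 23, 20, 233), (496, 323, 2, 3, 6), (488, 324, 3, 3, 9)]
```

View pics/z5.png

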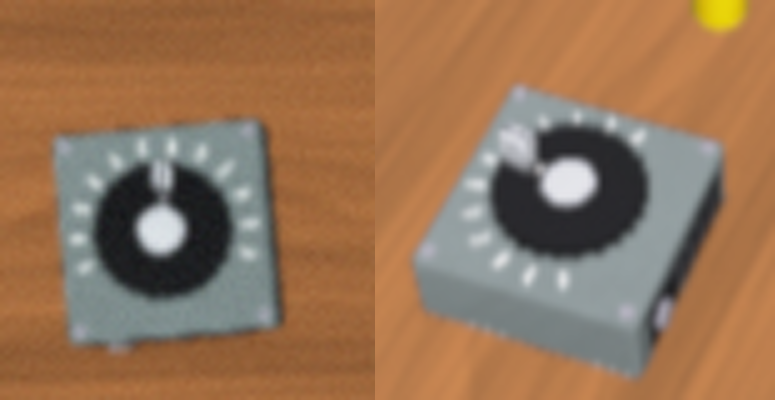

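View pics/z5b.png

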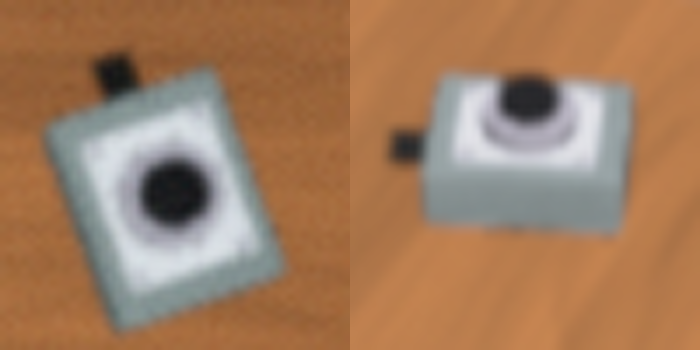

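The lug is still at (162,177) in the left crop, the button looks up as it did at the start, and only the lug and the gripper changed in the top view.

```bash
python3 -c "
from h import *
job_done()"
```

```text
the job is handed in; nothing more can be done
```

I turned the dial four clicks clockwise, then pressed the start button all the way down and let it come up. I handed the job in just after 24 s on the robot's clock; it gave no verdict.

- **Dial:** I pushed the lug from behind with the closed fingers. The push force showed four separate clicks. The lug went from 74.3° to about −6.2°, against −5.7° expected for exactly four clicks.
- **Button:** pressing met the spring from a TCP height of about 69 mm down to a hard stop near 63.5 mm, about the full 6 mm of travel. I didn't look at the picture taken while it was down, so that rests on the force and height readings.
- **Final pictures:** the lug was unchanged after the press and the button was up again. In the top view only the lug and the gripper differed from the start, and nothing was touching the robot.
- **Readings that disagreed:**
  - The first touch on the lug stopped on a vertical force rather than a sideways one. I repeated it in small steps and got a clear contact.
  - The side camera put the button about 6 mm from the top camera's position. I used a point within about 1.5 mm of the top camera's position, because only part of the button showed up in the side view.

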